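# Fit the plunger rod in the cheese press

## Robot

A 6-joint arm with a two-finger parallel gripper is mounted at the origin on a cart in front of the work surface, level with it; the furniture and walls round the work are solid. World frame = base frame: x ahead of the robot, y to its left, z up, the work surface at z = 0. Lengths are in m, angles in rad, forces in N, time in s.
With the tool pointing down it reaches from about 0.3 to 0.75 m from the base axis. Payload 8.5 kg.
Tool frame: the origin (TCP) lies at the very end of the fingers, on their centre line; the grasp point (between the pads) lies manip.grip_depth behind it (manip.grip_depth is the distance from the TCP to the grasp point, in m); z points along the fingers, y is the line along which they close (so a half turn about z gives the same grasp; the last joint's range is limited). The gripper opens to 88 mm and grips with 3 to 60 N. Pads are 18 mm wide; open, the fingers measure 123 mm over their backs; the gripper's body (75 mm by 187 mm) begins 45 mm behind the grasp point.
Start: joints at [1.013, 0.381, 1.297, -0, 1.464, -0.215], TCP at [0.185, 0.518, 0.239] pointing down, gripper open.
Joint ranges: [-3.11, 3.11], [-0.89, 2.33], [0.22, 2.48], [-1.42, 4.56], [0.17, 2.85], [-2.88, 2.88]. Speed limits (rad/s): [2.39, 2.39, 3.14, 3.14, 3.14, 3.14].

## Interface

Orientations are given as a unit quaternion [w, x, y, z].
In Python, from rig import manip, read_camera gives the robot as it stands. Calls block until the motion is done:
- manip.move_to(position, orientation): joint-space move of the TCP to a pose.
- manip.servo_line(position, orientation=None, v=0.15, stop_force=None): straight line of the TCP; orientation=None keeps the orientation; v is the mean speed in m/s. With stop_force (N) it stops when the force on the tool has changed by that much, and returns True; else False.
- manip.move_j(angles): joint-space move.
- manip.set_gripper(opening, grasp_force=None): finger opening in m; grasp_force is the grip in N (None keeps the last); returns when the fingers have stopped.
- manip.sleep(seconds).
- manip.solve_ik(position, orientation): joint angles nearest the present ones, or None.
- read_camera(name): name is "scene" or "side" or "wrist"; returns a dict with "img" (400x640x3 uint8, red, green, blue), "intrinsics" (3x3 intrinsics, pixels), "world_to_cam" (4x4, takes a point from world to camera coordinates). Camera axes: x right, y up, looking along -z (the intrinsics and any distortion apply to the point x, -y, -z); pixel columns grow to the right and rows downward; lengths in m; the calibration is good to about 2 mm. A picture is of the moment at which its call begins. There is no depth.
A pose or a line that the arm cannot do raises manip.IKError and nothing moves.
- manip.close_job(): hands the job in; it is judged then, once.
Readings, each from a call of its own:
- manip.current_t(): time.
- manip.current_qpos(): joint angles.
- manip.current_dq(): joint speeds.
- manip.current_effort(): joint torques, N m.
- manip.current_ee_pos(): TCP position.
- manip.current_eef_rot(): TCP orientation.
- manip.current_ft_force(): force on the tool from outside, world axes, zero at the start.
- manip.current_moment(): the same for the moment, N m.
- manip.current_gripper_width(): finger opening in m.
- manip.current_finger_force(): force on a finger pad.
Only numpy, scipy, OpenCV 4.12 (cv2) and the standard library are available. Lean on these libraries where they do the work, as an engineer would, in place of code of your own. Each camera call takes 0.05 s, during which the arm holds its last target. There are 200 camera calls.

## Task

Take the plunger rod out of its wooden rack and fit it in the small cheese press: thread it gently down through both guide bridges and lower it, without letting it drop, until it stands on the bottom of the cup on the pressing plate, then let go of it. The guide frame is clamped off the middle of its base, so find the hole by looking or by light touch and never force the rod; leave the cup of picks, the fig jar, the price ticket and the loose cheese as they stand.

Things in the scene. Friction and masses are not known exactly. Their poses are not given: they have to be found in the camera images.
- press: Table cheese press: fixed wooden base 120 (x) x 180 (y) x 12 mm, origin at the centre of its underside, z up. On it a rigid steel guide frame, clamped anywhere from -18 to +18 mm along the base's y: this offset is NOT reported (only the base is) and stays put. Two round posts, 52 mm either side of the bore line along y. The frame bends if the rod is pushed on it with over 40 N.
- press_top (a point): Point fixed to the wooden base, above its centre, 150 mm over its underside: height of the upper bridge's flat top. Two level aluminium bridges, 46 (x) x 122 (y) x 10 mm, tops at 150 and 110 mm, each with one upright 16.5 mm bore, mouth chamfered 1 mm. The bore line passes here in x, but up to 18 mm off along the base's y. A tip stopped at this height is on the bridge, beside the bore.
- press_seat (a point): Point fixed to the wooden base, above its centre, 70 mm over its underside: height of the bottom of the steel cup (34 mm square, bore 16.5 mm, rim at 84 mm) on the pressing plate, which lies on a small cheese below the bridges. Cup and both bridge bores are exactly in line, so the cup has the same unreported offset along the base's y. A seated rod's tip is at this height.
- rod: Plunger rod, 0.13-0.21 kg: steel shaft 14 mm thick, 105 mm long, lower end bevelled 2 mm radially over 3 mm; on top a wooden T-handle bar 72 (x) x 22 (y) x 28 mm (z), 105 to 133 mm above the tip. Origin at the centre of the lower tip, z up the shaft. Grasp the bar's middle across its 22 mm. It starts upright in the rack, tip 10 mm above the counter.
- rack: Wooden rack block, 80 x 80 x 42 mm, fixed; origin at the centre of its underside. Its one upright hole, 16.5 mm wide and 32 mm deep, is at its centre.
- pick_cup: Bystander: grey cup of tasting picks, 67 mm wide, 106 mm tall, loose; origin at the centre of its underside.
- fig_jar: Bystander: glass jar of red jam with white lid, 72 mm wide, 102 mm tall, loose; origin at the centre of its underside.
- ticket: Bystander: price ticket card upright in a small foot, 47 x 53 x 95 mm, loose; origin at the centre of its underside.
- drum_a: Bystander: loose small round cheese, 69 mm wide, 46 mm tall; origin at the centre of its underside.

How it is judged:
By the outcome, as a careful person would: the job done as asked, in the order asked, and still so for the second after the job is handed in, with the robot touching nothing.
It also fails if it takes over 72 s, if anything falls off the work surface, if the arm or the gripper's body presses on something with over 40 N, if the wrist force passes 120 N, or if a joint passes its speed limit or range.

## Working session

There is one attempt and no reset: what is moved stays moved. The work goes in short steps, each a Python script; the robot and the scene stay as the last script left them, time stands still between calls to the robot, and variables do not carry over. Pictures are saved under pics/ and viewed, at most 10 in all, crops included, and the job is handed in when it is done.

```bash
mkdir -p pics; ls
cat > h.py <<'E'
from rig import manip, read_camera
import numpy as np, cv2
def snap(n,f):
    c=read_camera(n); cv2.imwrite('pics/'+f,c['img'][:,:,::-1]); np.savez('pics/'+f[:-4],**{k:c[k] for k in('intrinsics','world_to_cam')}, ); print(n,[k for k in c if k!='img'],{k:c[k] for k in c if k not in('img','intrinsics','world_to_cam')}); return c
def ray(f,u,v):
    d=np.load('pics/'+f+'.npz'); K,T=d['intrinsics'],d['world_to_cam']
    p=np.linalg.inv(K)@[u,v,1]; R=T[:3,:3]
    return -R.T@T[:3,3], R.T@np.array([p[0],-p[1],-p[2]])
def at_z(f,u,v,z):
    o,d=ray(f,u,v); return (o+d*(z-o[2])/d[2])
def proj(f,P):
    d=np.load('pics/'+f+'.npz'); K,T=d['intrinsics'],d['world_to_cam']
    p=T[:3,:3]@np.array(P)+T[:3,3]; q=K@[p[0],-p[1],-p[2]]; return q[:2]/q[2]
def tri(f1,p1,f2,p2):
    (a,u),(b,v)=ray(f1,*p1),ray(f2,*p2)
    s=np.linalg.lstsq(np.c_[u,-v],b-a,rcond=None)[0]
    x,y=a+s[0]*u,b+s[1]*v; return (x+y)/2,np.linalg.norm(x-y)
E
python3 - <<'E'
from h import *
for n in('scene','side','wrist'):
    snap(n,n+'0.png')
print(manip.current_eef_rot(),manip.grip_depth,manip.current_t())
a=cv2.imread('pics/scene0.png')
E
```

```text
pics
scene ['intrinsics', 'world_to_cam'] {}
side ['intrinsics', 'world_to_cam'] {}
wrist ['intrinsics', 'world_to_cam'] {}
[-1.99971333e-04  1.70560458e-01  9.85347071e-01 -4.89986956e-04] 0.0187 0.15
```

View pics/scene0.png

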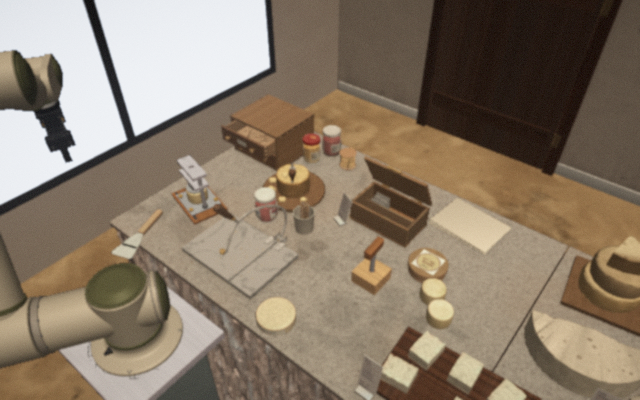

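View pics/side0.png

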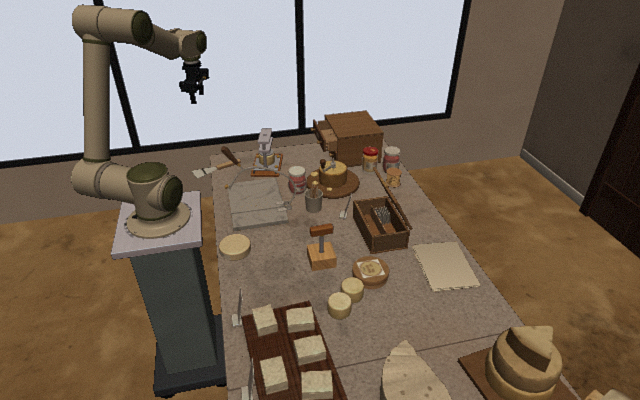

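The scene view shows the press near (197,190) and the rack with the rod near (373,268). In the side view the press is near (266,155) and the rack near (321,250). I'll enlarge both areas.

Run:
```python
import cv2,numpy as np
s=cv2.imread('pics/scene0.png');d=cv2.imread('pics/side0.png')
f=lambda a,x,y:cv2.resize(a[y:y+75,x:x+100],None,fx=4,fy=4,interpolation=cv2.INTER_CUBIC)
cv2.imwrite('pics/m1.png',np.vstack([np.hstack([f(s,150,150),f(s,325,225)]),np.hstack([f(d,220,115),f(d,270,210)])]))
```

```text
(no output)
```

View pics/m1.png

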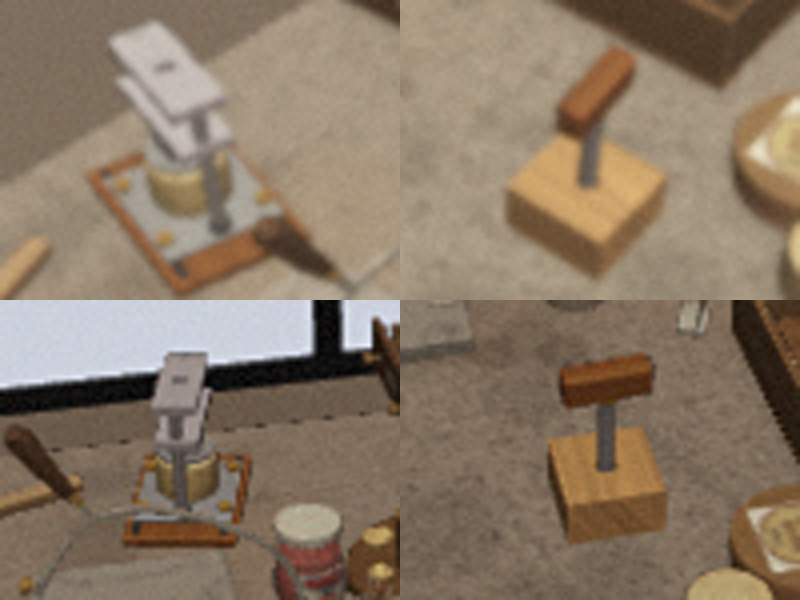

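The enlargement shows the top-bridge bore at scene (191,167) and side (265,135). The shaft enters the rack at scene (372,271) and side (321,252).

Run:
```python
from h import *
S=lambda x,y:(150+x/4,150+y/4); S2=lambda x,y:(325+(x-400)/4,225+y/4)
D=lambda x,y:(220+x/4,115+(y-300)/4); D2=lambda x,y:(270+(x-400)/4,210+(y-300)/4)
t=lambda a,b:print(*tri('scene0',a,'side0',b))
t(S(165,68),D(180,380))
print('bridge corners z.15',[at_z('scene0',*S(*p),.15).round(4) for p in((107,42),(145,22),(228,95),(185,118))])
print([at_z('side0',*D(*p),.15).round(4) for p in((152,410),(164,353),(207,352),(197,412))])
print('base',[at_z('scene0',*S(*p),.012).round(4) for p in((90,176),(175,285),(310,238))],[at_z('side0',*D(*p),.012).round(4) for p in((125,523),(237,525),(250,457),(138,457))])
print('rack',[at_z('scene0',*S2(*p),.042).round(4) for p in((507,190),(585,132),(665,182),(597,245))],[at_z('side0',*D2(*p),.042).round(4) for p in((548,442),(650,430),(666,490),(570,508))])
print('shaft');t(S2(590,185),D2(605,470))
print('bar',[at_z('scene0',*S2(*p),.143).round(4) for p in((560,100),(612,48),(634,60),(582,118))],[at_z('side0',*D2(*p),.143).round(4) for p in((560,372),(645,354),(653,362),(565,386))])
for n in ('scene0','side0'):print(ray(n,320,200)[0])
```

```text
[0.43980759 0.27780013 0.14979058] 0.0039136149074385064
bridge corners z.15 [array([0.4307, 0.3379, 0.15  ]), array([0.4674, 0.3358, 0.15  ]), array([0.4457, 0.2102, 0.15  ]), array([0.4062, 0.2139, 0.15  ])]
[array([0.4045, 0.2225, 0.15  ]), array([0.4328, 0.3475, 0.15  ]), array([0.478 , 0.3388, 0.15  ]), array([0.4483, 0.2074, 0.15  ])]
base [array([0.4033, 0.3689, 0.012 ]), array([0.361 , 0.2085, 0.012 ]), array([0.4666, 0.1667, 0.012 ])] [array([0.3668, 0.2374, 0.012 ]), array([0.4816, 0.2055, 0.012 ]), array([0.519 , 0.3448, 0.012 ]), array([0.3966, 0.3747, 0.012 ])]
rack [array([ 0.484 , -0.3206,  0.042 ]), array([ 0.5623, -0.3315,  0.042 ]), array([ 0.5588, -0.4011,  0.042 ]), array([ 0.4832, -0.3963,  0.042 ])] [array([ 0.4898, -0.3165,  0.042 ]), array([ 0.5743, -0.3214,  0.042 ]), array([ 0.5683, -0.3936,  0.042 ]), array([ 0.4902, -0.3961,  0.042 ])]
shaft
[ 0.52602882 -0.3609532   0.04127389] 0.0030544142537161667
bar [array([ 0.495 , -0.3504,  0.143 ]), array([ 0.5559, -0.3498,  0.143 ]), array([ 0.5558, -0.3675,  0.143 ]), array([ 0.4909, -0.3707,  0.143 ])] [array([ 0.4932, -0.3524,  0.143 ]), array([ 0.5621, -0.3461,  0.143 ]), array([ 0.5656, -0.3571,  0.143 ]), array([ 0.4933, -0.3697,  0.143 ])]
[-0.26115323 -0.82140525  1.07968274]
[ 0.27286731 -1.40126591  1.01433969]
```

Run:
```python
from h import *
print(manip.solve_ik([.527,-.360,.27],[0,0,1,0]),manip.solve_ik([.527,-.360,.27],[0,1,0,0]))
manip.move_to([.527,-.360,.27],[0,0,1,0])
c=snap('wrist','w1.png')
print(manip.current_t(),manip.current_ee_pos(),manip.current_eef_rot(),manip.current_qpos())
print(proj('w1',[.527,-.36,.143]),proj('w1',[.527,-.36,.042]))
```

```text
[-7.84462613e-01  5.25452098e-01  9.65437088e-01 -4.44089210e-16
  1.65070347e+00 -2.35525894e+00] [-7.84462613e-01  5.25452098e-01  9.65437088e-01 -4.44089210e-16
  1.65070347e+00  7.86333714e-01]
wrist ['intrinsics', 'world_to_cam'] {}
3.4917 [ 0.52733641 -0.35943103  0.27005738] [ 4.12732078e-05 -4.41157658e-04  9.99999902e-01  1.39304198e-05] [-7.83472757e-01  5.25319853e-01  9.65508556e-01  7.82621014e-05
  1.65072546e+00 -2.35514515e+00]
[319.74140017 186.7425159 ] [319.47196834 163.73980363]
```

View pics/w1.png

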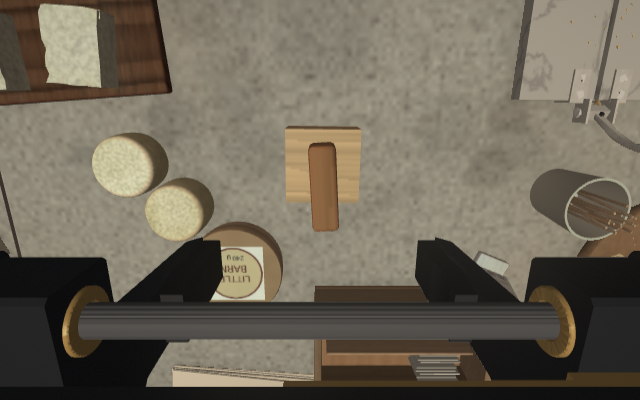

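The bar's top face runs from about (321,143) to (326,231) with its centre at (323.5,187), within about 1 mm of the prediction. The box and jars are clear of the fingers.

```bash
cat >> h.py <<'E'
def q_tool(yaw): # tool down, tool y at world angle 90deg+yaw
    a=np.pi/2+yaw/2; return [0,np.cos(a),np.sin(a),0]
E
python3 - <<'E'
from h import *
im=cv2.imread('pics/w1.png'); hsv=cv2.cvtColor(im,cv2.COLOR_BGR2HSV)
m=np.zeros(im.shape[:2],np.uint8);m[135:240,300:350]=1
b,g,r=[im[:,:,i].astype(int) for i in range(3)]
m&=((r<165)&(r-b>45)).astype(np.uint8); m=cv2.morphologyEx(m,cv2.MORPH_OPEN,np.ones((5,5)))
c=max(cv2.findContours(m,0,1)[0],key=cv2.contourArea); R=cv2.minAreaRect(c);print(R,cv2.boundingRect(c))
A=at_z('w1',321.5,146,.143);B=at_z('w1',325.5,230,.143);print(A,B,(A+B)/2,at_z('w1',311,187,.143),at_z('w1',337,187,.143))
E
```

```text
((323.3569030761719, 188.06724548339844), (85.44054412841797, 27.716794967651367), 86.633544921875) (308, 146, 30, 86)
[ 0.49434878 -0.35869749  0.143     ] [ 0.56407203 -0.35513983  0.143     ] [ 0.52921041 -0.35691866  0.143     ] [ 0.52722107 -0.3670165   0.143     ] [ 0.52719739 -0.34614624  0.143     ]
```

Run:
```python
from h import *
q=q_tool(np.radians(3)); x,y=.528,-.3568
manip.servo_line([x,y,.16],q,v=.15)
print(manip.servo_line([x,y,.1105],q,v=.06,stop_force=8))
f0=manip.current_ft_force()
manip.set_gripper(.015,grasp_force=25)
print(manip.current_gripper_width(),manip.current_finger_force(),f0,manip.current_ft_force(),manip.current_ee_pos())
print(manip.servo_line([x,y,.165],q,v=.06,stop_force=15)); print(manip.current_ft_force(),manip.current_moment())
manip.servo_line([x,y,.31],q,v=.2)
print(manip.current_gripper_width(),manip.current_t(),manip.current_ee_pos(),manip.current_ft_force())
snap('scene','s2.png');snap('side','d2.png')
for f in('s2','d2'):
  for z in(0,-.1005,.0047,.0327): print(f,z,proj(f,manip.current_ee_pos()+[0,0,z]))
```

```text
False
0.021574139737322976 24.965484151616693 [-0.80700148 -0.67489813 -0.38717938] [ 0.35670006 -0.15733071 -0.40539398] [ 0.52799444 -0.35674162  0.11048535]
False
[ 0.59583705  0.48042379 -1.82317646] [ 0.02059268 -0.0010449   0.01793603]
0.021430205892121496 8.2917 [ 0.52775986 -0.3566135   0.308507  ] [-0.56896109  0.68479421 -2.30387421]
scene ['intrinsics', 'world_to_cam'] {}
side ['intrinsics', 'world_to_cam'] {}
s2 0 [378.91930891 196.30990507]
s2 -0.1005 [375.90926287 226.3206503 ]
s2 0.0047 [379.06842719 194.82316679]
s2 0.0327 [379.97343372 185.80007544]
d2 0 [321.3799184  182.18661083]
d2 -0.1005 [321.3231269 210.2903305]
d2 0.0047 [321.38269841 180.81090167]
d2 0.0327 [321.39950371 172.49466517]
```

Run:
```python
from h import *
q=q_tool(np.radians(-13)); 
manip.move_to([.44,.26,.31],q)
manip.servo_line([.478,.268,.285],q,v=.15)
print(manip.current_t(),manip.current_ee_pos(),manip.current_qpos(),manip.current_gripper_width())
snap('wrist','w3.png')
print(proj('w3',[.44,.277,.15]),proj('w3',manip.current_ee_pos()+[0,0,-.1]))
```

```text
11.075 [0.47801153 0.26776372 0.28480404] [ 2.94472669e-01  3.49097370e-01  1.21294500e+00  8.49220656e-06
  1.58056192e+00 -1.04900892e+00] 0.0220487282521754
wrist ['intrinsics', 'world_to_cam'] {}
[320.99607593 136.67750727] [320.59250665 195.84112757]
```

View pics/w3.png

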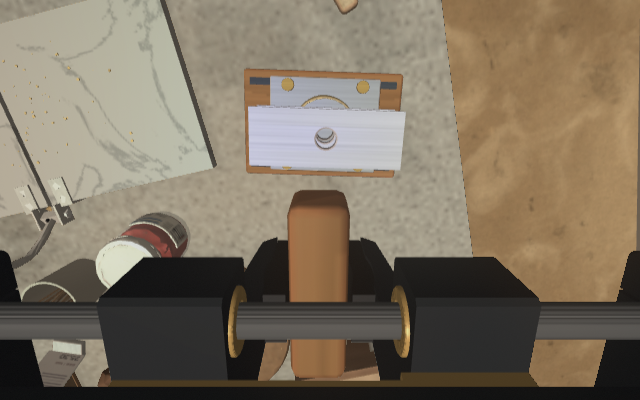

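The bore is at (325.5,138) on the upper bridge. The bar hides the rod tip from the wrist camera, so I'll check the rod's verticality from the fixed cameras.

Run:
```python
from h import *
im=cv2.imread('pics/w3.png')
print(at_z('w3',325.5,137.5,.15)); print('left/right edge',at_z('w3',248,138,.15),at_z('w3',403,141,.15))
print('bar', [at_z('w3',u,240,.3175) for u in(288,349)], at_z('w3',319,191,.3175))
a=at_z('w3',248,107,.15);b=at_z('w3',405,112,.15);print('yaw y-axis',np.degrees(np.arctan2(*(b-a)[1::-1]))-90)
e=manip.current_ee_pos();T=[]
for n,f in(('scene','s3'),('side','d3')):
    c=snap(n,f+'.png'); p=proj(f,e+[0,0,-.04]).astype(int); print(f,p,[proj(f,e+[0,0,z]) for z in(.0047,-.1,)])
    x,y=p[0]-25,p[1]-37; T.append(cv2.resize(c['img'][y:y+75,x:x+50,::-1],None,fx=8,fy=8,interpolation=cv2.INTER_CUBIC)); print(x,y)
cv2.imwrite('pics/m3.png',np.hstack(T))
```

```text
[0.44143639 0.28033972 0.15      ]
left/right edge [0.42795437 0.2202604  0.15      ] [0.45802394 0.3398343  0.15      ]
bar [array([0.454717  , 0.26075615, 0.3175    ]), array([0.45953328, 0.28162561, 0.3175    ])] [0.43982512 0.2753659  0.3175    ]
yaw y-axis -14.790293989973947
scene ['intrinsics', 'world_to_cam'] {}
s3 [197 136] [array([195.00110876, 123.94571681]), array([200.80679035, 152.75270117])]
172 99
side ['intrinsics', 'world_to_cam'] {}
d3 [272 114] [array([272.16034291, 103.9672637 ]), array([273.70599372, 127.76435505])]
247 77
```

View pics/m3.png

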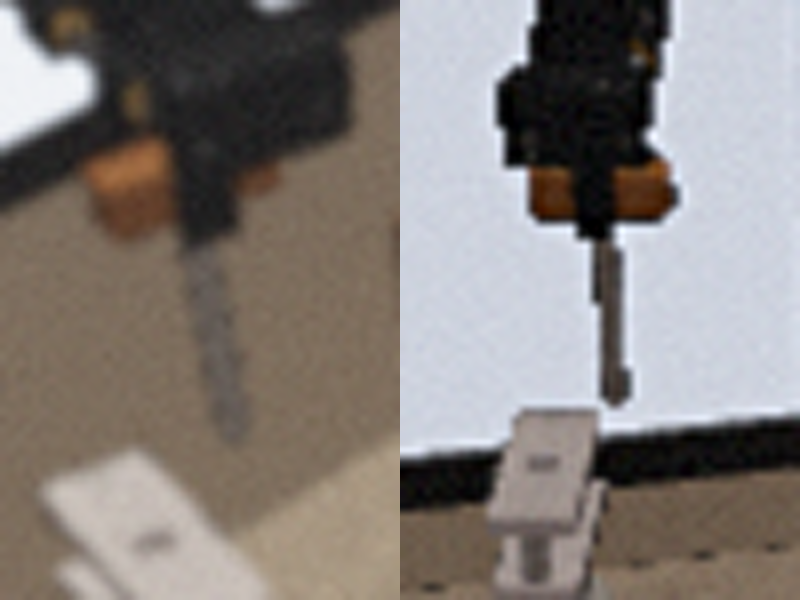

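Tip in scene (201,153.6) and side (273.9,127.2), within 1 px of prediction, so the rod is straight in the grip. I'll now measure the bore relative to the tip.

Run:
```python
from h import *
e=manip.current_ee_pos()+[0,0,-.1003]; print(e)
t,g=tri('s3',(201,153.3),'d3',(273.9,127)); print('tip',t,g,t-e)
h,g=tri('s3',(191.4,166.6),'d3',(264.75,134.9)); print('hole',h,g, 'corrected',h-(t-e))
for f,p in(('s3',(191.4,166.6)),('d3',(264.75,134.9))): print(at_z(f,*p,.15))
```

```text
[0.47760669 0.26797526 0.18554288]
tip [0.47748933 0.26610453 0.18719963] 0.004871490664904147 [-0.00011736 -0.00187074  0.00165675]
hole [0.43884564 0.27523963 0.15232329] 0.0026208788480821233 corrected [0.438963   0.27711036 0.15066654]
[0.43916831 0.27628483 0.15      ]
[0.44014053 0.28226052 0.15      ]
```

```bash
cat >> h.py <<'E'
O=.1003
Q=q_tool(np.radians(-13))
E
python3 - <<'E'
from h import *
x,y=.4410,.2795
p=manip.current_ee_pos()
manip.servo_line([x,y,.27],Q,v=.08)
manip.servo_line([x,y,.156+O],Q,v=.06)
manip.sleep(.2); f0=manip.current_ft_force()
print(manip.servo_line([x,y,.140+O],Q,v=.02,stop_force=4))
print(manip.current_ee_pos()-[0,0,O],manip.current_ft_force()-f0,manip.current_moment(),manip.current_gripper_width(),manip.current_t())
E
```

```text
False
[0.44097947 0.27953473 0.14002455] [-0.69023745  1.52516635 -0.47561412] [0.27358787 0.10278323 0.02168017] 0.021653735771553464 13.4167
```

Run:
```python
from h import *
x,y=.4410,.2795
def F():
    L=[]
    for _ in range(10): L.append(np.r_[manip.current_ft_force(),manip.current_moment()]); manip.sleep(.02)
    return np.mean(L,0).round(3)
print(F())
print(manip.servo_line([x,y,.116+O],Q,v=.03,stop_force=5)); print(manip.current_ee_pos()-[0,0,O],F())
print(manip.servo_line([x,y,.100+O],Q,v=.02,stop_force=5)); print(manip.current_ee_pos()-[0,0,O],F(),manip.current_gripper_width(),manip.current_t())
```

```text
[-0.352  0.884 -2.153  0.202  0.1    0.006]
False
[0.44090541 0.2795408  0.11589353] [-6.820e-01  2.115e+00 -2.927e+00  5.490e-01  1.660e-01 -1.000e-03]
False
[0.44094183 0.27956655 0.09985111] [-0.778  4.287 -2.646  0.961  0.167  0.036] 0.0218477981397764 15.8167
```

The rod is through both bridges, with a side force building in +y. I'll shift in small steps to relieve it.

Run:
```python
from h import *
x,y=.4410,.2795
def F():
    L=[]
    for _ in range(8): L.append(np.r_[manip.current_ft_force(),manip.current_moment()]); manip.sleep(.02)
    return np.mean(L,0).round(2)
for i in range(4):
    y+=.0007; manip.servo_line([x,y,.100+O],Q,v=.02); f=F(); print(y,f)
    if f[1]<1 and abs(f[3])<.25: break
print(manip.current_t())
```

```text
0.2802 [-1.3   1.41 -2.7   0.39  0.24 -0.  ]
0.2809 [-0.15 -0.05 -1.59 -0.    0.04 -0.01]
16.5833
```

Run:
```python
from h import *
x,y=.4410,.2814
def F():
    L=[]
    for _ in range(8): L.append(np.r_[manip.current_ft_force(),manip.current_moment()]); manip.sleep(.02)
    return np.mean(L,0).round(2)
manip.servo_line([x,y,.100+O],Q,v=.02);print(F())
print(manip.servo_line([x,y,.078+O],Q,v=.02,stop_force=5),manip.current_ee_pos()-[0,0,O],F())
```

```text
[-0.01  0.1  -1.53  0.01 -0.01  0.01]
False [0.44105373 0.28143006 0.07810415] [-0.23 -0.02 -1.73  0.02  0.01 -0.02]
```

Run:
```python
from h import *
x,y=.4410,.2814
print(manip.servo_line([x,y,.066+O],Q,v=.012,stop_force=3)); manip.sleep(.2)
print(manip.current_ee_pos()-[0,0,O],manip.current_ft_force(),manip.current_moment(),manip.current_gripper_width(),manip.current_t())
```

```text
True
[0.44103485 0.28139811 0.07006832] [ 0.29338219 -0.51459278  4.71018731] [-0.06980098  0.06078315  0.01802226] 0.021600462396716626 19.2333
```

The tip stopped at 70.1 mm, which is the seat height. Releasing and backing off.

Run:
```python
from h import *
x,y=.4410,.2814
manip.set_gripper(.06); manip.sleep(.2); print(manip.current_ft_force(),manip.current_gripper_width())
manip.servo_line([x,y,.30],Q,v=.12)
manip.servo_line([x-.05,y+.01,.32],Q,v=.15)
T=[]
for n,f,c0 in(('wrist','w4',None),('side','d4',(268,135)),('scene','s4',(195,165))):
    c=snap(n,f+'.png')['img'][:,:,::-1]
    T.append(cv2.resize(c,(480,300)) if c0 is None else cv2.resize(c[c0[1]-50:c0[1]+50,c0[0]-40:c0[0]+40],(240,300),interpolation=2))
cv2.imwrite('pics/m4.png',np.vstack([T[0],np.hstack(T[1:])])); print(manip.current_t())
for z in(.175,.203): print(proj('s4',[x,y,z]),proj('d4',[x,y,z]))
```

```text
[-0.52513232 -0.06719961  0.3855619 ] 0.06028210163473051
wrist ['intrinsics', 'world_to_cam'] {}
side ['intrinsics', 'world_to_cam'] {}
scene ['intrinsics', 'world_to_cam'] {}
22.0417
[189.35883277 159.25135768] [264.56065221 129.5570199 ]
[187.70926928 151.84985215] [264.08024399 123.39516648]
```

View pics/m4.png

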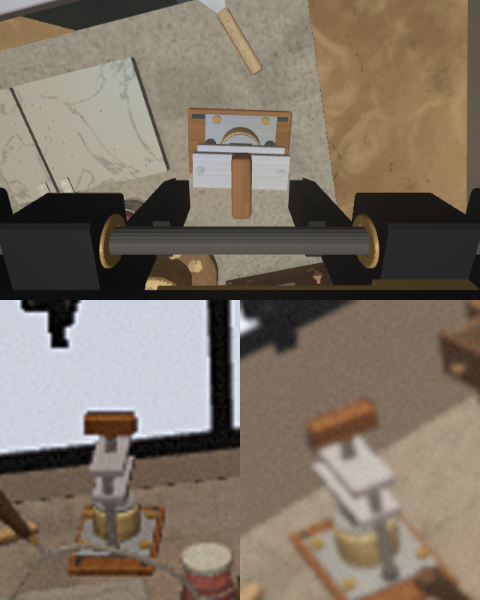

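The rod stands in the press with its handle just above the upper bridge (montage (240,185), (110,422) and (345,422)), and the gripper is clear of it.

```bash
python3 -c "
from rig import manip
manip.sleep(.3);print(manip.close_job())"
```

```text
the job is handed in; nothing more can be done
None
```

The plunger rod is threaded through both bridges and stands on the bottom of the cup (tip measured at 70.1 mm), released with the gripper clear; the job was handed in at about 22 s.

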